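# Put the vial rack away in the dry-storage cabinet

### The job

Swing the door of the small see-through cabinet wide open, put the blue rack that is filled with vials inside beside the jar that already stands there, and shut the door fully again. Keep the rack upright, and leave the empty rack, the jar inside and the jars beside the cabinet where they are.

Things in the scene. Friction and masses are not known exactly. Their poses are not given: they have to be found in the camera images.
- cabinet: See-through cabinet with white edges, 200 deep (x), 220 wide (y), 135 high, fixed to the bench. Origin: centre of its underside, on the bench. Its open front is the plane x = -100 mm in its own frame, facing the robot; +x goes deeper. Walls, roof and floor are 6 mm thick: inside 194 deep, 208 wide, 123 high, the floor 6 mm above the bench.
- door (a joint): Door angle in rad: 0 shut, grows as it opens, stop at 1.75. The door covers the whole front: 220 wide, 133 high, 12 thick, white frame, clear pane. Vertical hinge on the cabinet's left (+y) front edge; the free edge swings towards the robot and to the left. Stays where it is left (light friction), no latch; may start slightly ajar.
- door_handle (a point): Middle of the door's handle: a level round steel bar, 12 mm thick, 100 long, parallel to the door, 112 mm above the bench (door top: 134), 155 mm from the hinge along the door; its axis stands 45 mm off the outer face (gap 39 mm), on a 10 mm stub at each end. Door's axes: x its normal, pointing into the cabinet when shut; y along the door towards the hinge; z up.
- door_hinge (a point): Point on the door's hinge axis (vertical), at the height of the handle; lies on the cabinet's front plane at its +y edge. Turns with the door, same axes as the handle's.
- rack_full: Blue plastic vial rack, 140 long (its x) x 60 wide (its y) x 45 high, carrying ten white-capped vials (part of it) whose caps reach 66 mm above its underside and stay within 25 mm of its long middle line. About 0.3 kg. Origin: centre of its underside; z up.
- rack_empty: The same blue rack, without vials (ten dark holes in its top). To be left alone. Origin: centre of its underside; x is its long axis.
- jar_in: Glass specimen jar with a green seal and steel clip, 76 mm diameter, 85 high, standing inside the cabinet in its left (+y) half. Origin: centre of its underside.
- jar_a: Glass specimen jar, 92 mm diameter, 110 high, the nearest one on the bench to the right of the cabinet. Origin: centre of its underside.
- jar_b: Glass specimen jar, 84 mm diameter, 95 high, the nearest one on the bench to the left of the cabinet. Origin: centre of its underside.

How it is judged:
On the way, in this order (a step that is already met when the one before it is completed fails the run):
1. the door is swung wide open, at least 1.2 rad (about 70 degrees) (value of joint door above 1.2 rad), for 0.2 s.
2. the filled rack rests in the cabinet's opening, at least half of it inside (x of rack_full in the frame of cabinet above -0.1 m and y of rack_full in the frame of cabinet between -0.1 and 0.1 m and z of rack_full in the frame of cabinet below 0.03 m), for 0.2 s.
At the end, for the whole second after the job is handed in: The door is shut (below 0.05 rad), and the filled rack stands upright (within 0.1 rad), at rest, on the cabinet's floor, wholly behind the door (value of joint door below 0.05 rad and x of rack_full in the frame of cabinet between -0.06 and 0.06 m and y of rack_full in the frame of cabinet between -0.1 and 0.1 m and z of rack_full in the frame of cabinet between 0 and 0.015 m and angle between rack_full's own z axis and vertical below 0.1 rad and linear speed of rack_full below 0.02 m/s); the robot touches nothing.
It fails at once if the filled rack is tipped by more than 0.6 rad (angle between rack_full's own z axis and vertical above 0.6 rad).
It fails at once if the empty rack is moved by more than 30 mm (distance of rack_empty from where it was at the start of the episode above 0.03 m).
It fails at once if the jar in the cabinet is moved by more than 30 mm or tipped (distance of jar_in from where it was at the start of the episode above 0.03 m or angle between jar_in's own z axis and vertical above 0.4 rad).
It fails at once if the jar beside the cabinet on either side is moved by more than 30 mm (distance of any of jar_a, jar_b from where it was at the start of the episode above 0.03 m).
It also fails if it takes over 72 s, if anything falls off the work surface, if the arm or the gripper's body presses on something with over 40 N, if the wrist force passes 120 N, or if a joint passes its speed limit or range.

### The arm

A 6-joint arm with a two-finger parallel gripper is mounted at the origin on the work surface. World frame = base frame: x ahead of the robot, y to its left, z up, the work surface at z = 0. Lengths are in m, angles in rad, forces in N, time in s.
With the tool pointing down it reaches from about 0.35 to 0.975 m from the base axis. Payload 4.9 kg.
Tool frame: the origin (TCP) lies midway between the tips of the shut fingers; the grasp point (between the pads) lies 19 mm behind it; z points along the fingers, y is the line along which they close (so a half turn about z gives the same grasp; the last joint's range is limited). The gripper opens to 85 mm and grips with 20 to 120 N. Pads are 22 mm wide; open, the fingers measure 114 mm over their backs; the gripper's body (76 mm by 85 mm) begins 54 mm behind the grasp point. The pads swing forward as they close: fully open they stand 13 mm farther back than shut.
Start: joints at [1.05, 0.053, 1.613, -0, 1.476, -0.119], TCP at [0.244, 0.575, 0.231] pointing down, gripper open.
Joint ranges: [-3.01, 3.01], [-1.01, 2.22], [0.06, 2.58], [-1.02, 4.17], [0.09, 2.62], [-3.14, 3.14]. Speed limits (rad/s): [2.57, 2.57, 3.14, 3.14, 3.14, 3.14].

### API

Orientations are given as a unit quaternion [x, y, z, w].
In Python, from workcell import read_state, get_image, sign_off gives the robot as it stands. The module is installed in compiled form; this text tells all that it offers.
- The arm moves only by the tool jog_arm, never from a script. Its argument "steps" is a list of rows, each an object with "gripper": the closure, from -1 (fully open) to 1 (shut); "translation": the shift along the tool's x, y, z as a fraction of full scale, a list of three; "angular": the turn, a rotation vector about the tool's x, y, z as a fraction of full scale, a list of three. A call has 1 to 5 rows; each row is the pose to reach, as a shift and turn from the pose commanded when the call began, along the tool's axes at that moment; what a row does not reach only later rows make up. Full scale, the value 1, is 100 cm for a shift and 120 degrees for a turn. A row lasts 1/8 s, in which the tool goes at most 62.5 mm and 10.7 degrees, less where a joint would pass 70% of its speed; a pose out of reach is approached as far as the arm can. A call with a number of a shift or a turn outside -1 to 1 is refused whole. A call with a gripper value outside its range is refused whole. The fingers move at their own pace and stop on an object; "squeeze" is the grip in N (left out, the last holds). Time passes only in rows, so rows that repeat a pose let the fingers close. It gives the time, the measured TCP pose, the force, the opening and the grip force at its end, in the units of the state.
- read_state(): the state, without advancing time (a new reading comes with each control period).
- get_image(name): name is "side" or "top" or "wrist"; returns a dict with "img" (480x640x3 uint8, red, green, blue), "fovy" (degrees; the focal length in pixels is half the picture's height over the tangent of half this angle, whatever the lens; pixels are square), "cx", "cy" (the principal point, pixels), "position" and "orientation" of the camera in the world; the wrist camera has in their place "hand_eye" (4x4, takes a point from camera to tool coordinates, whose origin is the TCP and whose axes are the flange's). Camera axes: x right, y up, looking along -z (the intrinsics and any distortion apply to the point x, -y, -z); pixel columns grow to the right and rows downward; lengths in m; the calibration is good to about 2 mm. A picture is of the moment at which its call begins: read the wrist's pose just before it. There is no depth.
- sign_off(): hands the job in; it is judged then, once.
The state is a dict: "time_s": time; "qpos": joint angles; "dq": joint speeds; "joint_efforts": joint torques, N m; "tool_pos": TCP position; "ee_rot": TCP orientation; "contact_force": force on the tool from outside, world axes, zero at the start; "torque": the same for the moment, N m; "finger_gap": opening from 0.0 (shut) to 1.0 (fully open); "grasp_force": force on a finger pad.
Only numpy, scipy, OpenCV 4.12 (cv2) and the standard library are available. Lean on these libraries where they do the work, as an engineer would, in place of code of your own. Each camera call takes 0.05 s, during which the arm holds its last target. There are 200 camera calls.

## Working session

There is one attempt and no reset: what is moved stays moved. The work goes in short steps, Python scripts to look and compute and a tool call to move; the robot and the scene stay as the last step left them, time stands still between calls to the robot, and variables do not carry over. Pictures are saved under pics/ and viewed, at most 12 in all, crops included, and the job is handed in when it is done.

Besides the shell and the picture viewer there is one more tool, called after "Call:" by a JSON object that holds its "api" and its "payload". jog_arm: Moves the arm, as the interface text tells. Its arguments: {"type":"object","properties":{"steps":{"type":"array","items":{"type":"object","properties":{"gripper":{"type":"number"},"translation":{"type":"array","items":{"type":"number"}},"angular":{"type":"array","items":{"type":"number"}}}}},"squeeze":{"type":"number"}},"required":["steps"]}

```bash
mkdir -p pics; python3 - <<'E'
from workcell import *
import cv2,numpy as np
s=read_state();print(s)
for n in("side","top"):
    d=get_image(n);cv2.imwrite(f"pics/{n}0.png",d["img"][:,:,::-1]);print(n,{k:v for k,v in d.items() if k!="img"})
d=get_image("wrist");print({k:v for k,v in d.items() if k!="img"})
E
```

```text
{'time_s': 0.0, 'qpos': array([ 1.05001057e+00,  5.33585130e-02,  1.61432952e+00,  2.44830635e-05,
        1.47600983e+00, -1.18994311e-01]), 'dq': array([ 0.00041983,  0.00064996,  0.00140215,  0.00197631, -0.0011414 ,
       -0.00069131]), 'joint_efforts': array([ 1.43985588e-03, -3.93683624e+01, -3.70177603e+01, -3.97811550e-05,
        6.95518451e-03, -2.73671411e-06]), 'tool_pos': array([0.24408653, 0.57467106, 0.23004078]), 'ee_rot': array([ 1.99548158e-01,  9.79887455e-01, -9.95377959e-04, -3.42572791e-04]), 'contact_force': array([0.60825795, 0.07113384, 0.16840609]), 'torque': array([-0.01102223, -0.01403168,  0.02536231]), 'grasp_force': 0.0, 'finger_gap': 0.9944774477968965}
side {'fovy': 51.1003823071873, 'cx': 325.8105916902133, 'cy': 239.56220753680236, 'position': array([0.5225494 , 0.8326156 , 0.85045906]), 'orientation': array([-0.01824718,  0.40232906,  0.91326954, -0.06113194])}
top {'fovy': 49.31909874089122, 'cx': 317.1745696465019, 'cy': 235.25952275313364, 'position': array([0.50978064, 0.01783579, 1.2518642 ]), 'orientation': array([ 0.01802209, -0.03405045, -0.70515032,  0.70801045])}
{'fovy': 63.91276599324064, 'cx': 313.49487221078857, 'cy': 242.09841954377703, 'hand_eye': array([[ 1.32670069e-04,  9.54936015e-01,  2.96811708e-01,
         7.57423414e-02],
       [ 9.99999881e-01,  1.23503996e-05, -4.86718991e-04,
        -1.38216179e-04],
       [-4.68451237e-04,  2.96811737e-01, -9.54935900e-01,
        -1.43637539e-01],
       [ 0.00000000e+00,  0.00000000e+00,  0.00000000e+00,
         1.00000000e+00]])}
```

View pics/side0.png

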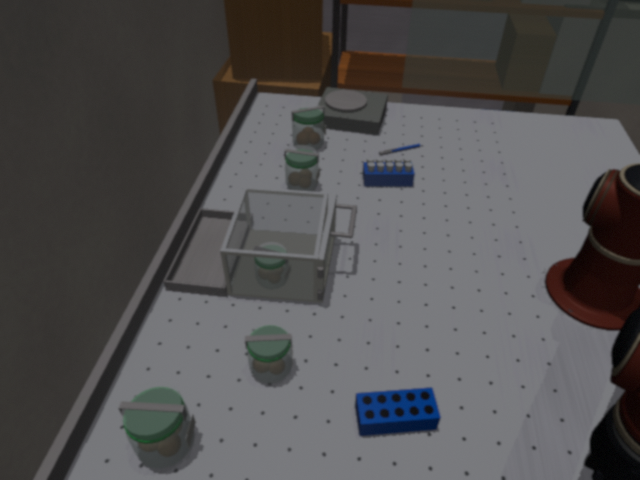

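View pics/top0.png

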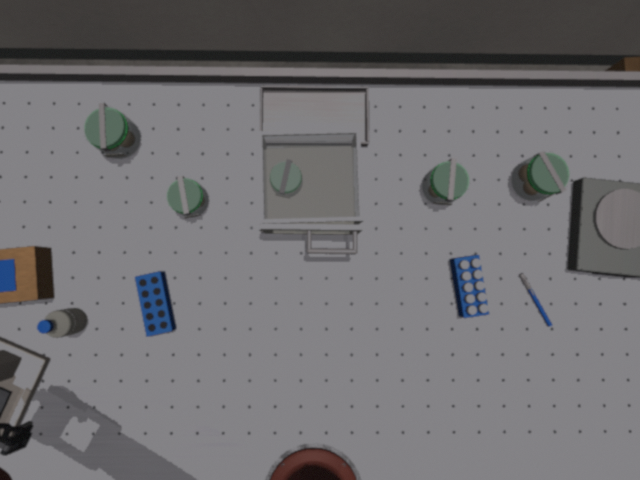

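The side view shows the cabinet at about (280,240), with its handle bar at (350,220). The full rack is at (388,174) and the empty one at (397,410). In the top view the cabinet roof spans about (263,135)-(358,222), the handle bar is at y≈252, x 308-356, the full rack is at (471,286) and jar_in is at (286,178).

```bash
cat > h.py <<'E'
import numpy as np,cv2
from workcell import *
from scipy.spatial.transform import Rotation as R
def grab(n):
    s=read_state(); d=get_image(n)
    if n=="wrist":
        T=np.eye(4);T[:3,:3]=R.from_quat(s["ee_rot"]).as_matrix();T[:3,3]=s["tool_pos"]
        T=T@np.array(d["hand_eye"]); d["Rm"],d["p"]=T[:3,:3],T[:3,3]
    else: d["Rm"],d["p"]=R.from_quat(d["orientation"]).as_matrix(),np.array(d["position"])
    d["f"]=240/np.tan(np.radians(d["fovy"])/2); return d
def ray(d,uv):
    uv=np.atleast_2d(uv).astype(float)
    v=np.c_[(uv[:,0]-d["cx"])/d["f"],-(uv[:,1]-d["cy"])/d["f"],-np.ones(len(uv))]
    return v@d["Rm"].T
def plane(d,uv,z):
    v=ray(d,uv); return d["p"]+v*((z-d["p"][2])/v[:,2])[:,None]
def proj(d,P):
    c=(np.atleast_2d(P)-d["p"])@d["Rm"]
    return np.c_[d["cx"]+d["f"]*c[:,0]/-c[:,2],d["cy"]-d["f"]*c[:,1]/-c[:,2]]
def tri(d1,u1,d2,u2):
    a,b=ray(d1,u1)[0],ray(d2,u2)[0]
    t,_,_,_=np.linalg.lstsq(np.c_[a,-b],d2["p"]-d1["p"],rcond=None)
    P,Q=d1["p"]+a*t[0],d2["p"]+b*t[1]; return (P+Q)/2,np.linalg.norm(P-Q)
def blue(d):
    hsv=cv2.cvtColor(d["img"],cv2.COLOR_RGB2HSV)
    return cv2.inRange(hsv,(105,120,50),(130,255,255))
def rects(d,amin=300):
    m=cv2.morphologyEx(blue(d),cv2.MORPH_CLOSE,np.ones((9,9)))
    return [cv2.minAreaRect(c) for c in cv2.findContours(m,0,2)[0] if cv2.contourArea(c)>amin]
E
python3 - <<'E'
from h import *
t=grab("top");s=grab("side")
for d in(t,s):
    for r in rects(d): print(r)
for r in rects(t):
    print(plane(t,cv2.boxPoints(r),0.045).round(4).tolist())
a=cv2.resize(t["img"][80:280,240:380],None,fx=2.85,fy=2.85,interpolation=2)
b=cv2.resize(s["img"][180:310,215:370],None,fx=2.58,fy=2.58,interpolation=2)
o=np.zeros((570,800,3),np.uint8);o[:570,:399]=a[:570,:399];o[:335,400:799]=b[:335,:399]
cv2.imwrite("pics/c1.png",o[:,:,::-1])
E
```

```text
((153.86538696289062, 303.326904296875), (60.59988021850586, 27.064023971557617), 78.69007110595703)
((7.5, 275.5), (31.0, 15.0), 90.0)
((470.08111572265625, 285.9864807128906), (59.84123229980469, 26.13943862915039), 80.53767395019531)
((397.576416015625, 410.99407958984375), (41.95298767089844, 82.14195251464844), 85.60128784179688)
((388.5, 173.5), (21.0, 49.0), 90.0)
[[0.503, 0.4073, 0.045], [0.5152, 0.3474, 0.045], [0.3807, 0.3172, 0.045], [0.3688, 0.3767, 0.045]]
[[0.5389, 0.7125, 0.045], [0.539, 0.6788, 0.045], [0.4688, 0.6756, 0.045], [0.4687, 0.7092, 0.045]]
[[0.5461, -0.3233, 0.045], [0.5563, -0.3838, 0.045], [0.4202, -0.404, 0.045], [0.4103, -0.3439, 0.045]]
```

View pics/c1.png

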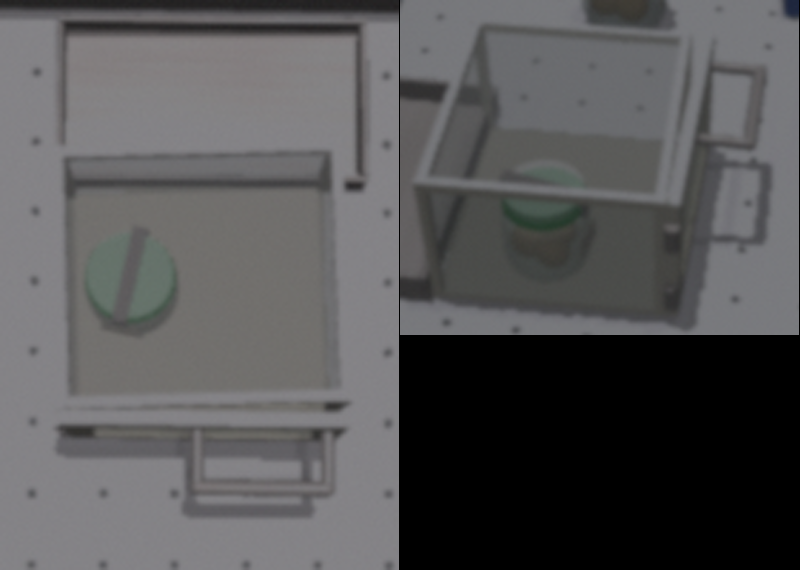

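The cabinet is seen close up. In the crop's top view the handle bar runs from (200,489) to (328,487), with the door slightly ajar at the right. In the side view the bar runs from (757,70) to (752,142).

```bash
python3 - <<'E'
from h import *
t=grab("top");s=grab("side")
T=lambda x,y:(240+x/2.85,80+y/2.85)
S=lambda x,y:(215+(x-400)/2.58,180+y/2.58)
print("bar R",tri(t,T(328,487),s,S(757,70)),"bar L",tri(t,T(200,489),s,S(752,142)))
print("bar plane",plane(t,[T(328,487),T(200,489)],.112))
print("roof BL,BR,FR,FL",plane(t,[T(66,158),T(330,154),T(345,397),T(60,405)],.135).round(4))
print("door top R,L",plane(t,[T(345,404),T(345,428),T(60,410),T(60,425)],.134).round(4))
print("side roof: BR,BL,FL,FR",plane(s,[S(483,28),S(422,182),S(672,198),S(690,40)],.135).round(4))
print("jar_in",plane(t,T(131,276),.085),tri(t,T(131,276),s,S(543,182)))
# caps
m=cv2.inRange(t["img"][255:320,450:490],(130,130,130),(255,255,255))
for n,(u,v) in {"jarA":(449,181),"jarB":(186,197)}.items(): print(n,plane(t,(u,v),.1))
# full rack height: tops
for d,nm in((t,'t'),(s,'s')):
    r=[r for r in rects(d) if (430<r[0][0]<500 if nm=='t' else r[0][1]<200)][0]
    print(nm,cv2.boxPoints(r).round(1).tolist())
E
```

```text
bar R (array([ 0.56163441, -0.09102946,  0.11044219]), np.float64(0.0028515594167635755)) bar L (array([0.55855675, 0.00725283, 0.11034222]), np.float64(0.0005839282675358973))
bar plane [[ 0.56013848 -0.09088805  0.112     ]
 [ 0.55819411  0.00726659  0.112     ]]
roof BL,BR,FR,FL [[ 0.8087  0.1105  0.135 ]
 [ 0.8137 -0.0908  0.135 ]
 [ 0.6272 -0.1017  0.135 ]
 [ 0.6199  0.1129  0.135 ]]
door top R,L [[ 0.622  -0.1018  0.134 ]
 [ 0.6038 -0.1017  0.134 ]
 [ 0.6162  0.113   0.134 ]
 [ 0.6049  0.1129  0.134 ]]
side roof: BR,BL,FL,FR [[ 0.8142 -0.0847  0.135 ]
 [ 0.8134  0.1199  0.135 ]
 [ 0.6142  0.1096  0.135 ]
 [ 0.6255 -0.0947  0.135 ]]
jar_in [[0.72765512 0.06229609 0.085     ]] (array([0.72836153, 0.06221581, 0.09146294]), np.float64(0.0037736885951071882))
jarA [[ 0.718164   -0.30313397  0.1       ]]
jarB [[0.67818275 0.28197458 0.1       ]]
t [[452.29998779296875, 258.6000061035156], [478.1000061035156, 254.3000030517578], [487.8999938964844, 313.3999938964844], [462.1000061035156, 317.6000061035156]]
s [[364.0, 163.0], [413.0, 163.0], [413.0, 184.0], [364.0, 184.0]]
```

```bash
cat >> h.py <<'E'
def quat(yaw_y,pitch=0,head=0):
    """tool down with its y axis at angle yaw_y in the plane, then tilted by pitch so z leans towards azimuth head"""
    y=np.array([np.cos(yaw_y),np.sin(yaw_y),0]);z=np.array([0,0,-1.]);x=np.cross(y,z)
    M=np.c_[x,y,z]; ax=np.array([-np.sin(head),np.cos(head),0])
    return R.from_rotvec(-pitch*ax)*R.from_matrix(M)
def plan(wps,s=None):
    s=s or read_state(); R0=R.from_quat(s["ee_rot"])
    for p,q in wps:
        tr=R0.inv().apply(np.array(p)-s["tool_pos"]); an=np.degrees((R0.inv()*q).as_rotvec())/120
        print(tr.round(4).tolist(),an.round(4).tolist())
E
python3 - <<'E'
from h import *
print(quat(1.17).as_quat(),quat(-1.57,.7,0).apply([0,0,1]))
plan([((.56,-.042,.23),quat(.03))])
E
```

```text
[0.19905954 0.9799874  0.         0.        ] [ 0.64421769  0.         -0.76484219]
[-0.5318, -0.4445, 0.0012] [-0.0002, 0.0001, 0.5438]
```

Call:
{"api": "jog_arm", "payload": {"steps": [{"gripper":0.1,"translation":[-0.5318,-0.4445,0],"angular":[0,0,0.5438]},{"gripper":0.1,"translation":[-0.5318,-0.4445,0],"angular":[0,0,0.5438]},{"gripper":0.1,"translation":[-0.5318,-0.4445,0],"angular":[0,0,0.5438]},{"gripper":0.1,"translation":[-0.5318,-0.4445,0],"angular":[0,0,0.5438]},{"gripper":0.1,"translation":[-0.5318,-0.4445,0],"angular":[0,0,0.5438]}]}}

```text
time_s: 0.98
tool_pos: [0.3873, 0.2952, 0.2315]
ee_rot: [0.623, 0.782, 0.0, 0.0]
contact_force: [1.1, 0.5, 0.6]
finger_gap: 0.447
grasp_force: 0.0
```

```bash
python3 - <<'E'
from h import *
plan([((.54,-.042,.24),quat(.03))]);print(read_state()["tool_pos"])
E
```

```text
[-0.3628, 0.0734, -0.0085] [0.0005, -0.0001, 0.0934]
[0.38729181 0.29521433 0.23152408]
```

Call:
{"api": "jog_arm", "payload": {"steps": [{"gripper":0.1,"translation":[-0.363,0.0734,-0.0085],"angular":[0,0,0.0934]},{"gripper":0.1,"translation":[-0.363,0.0734,-0.0085],"angular":[0,0,0.0934]},{"gripper":0.1,"translation":[-0.363,0.0734,-0.0085],"angular":[0,0,0.0934]},{"gripper":0.1,"translation":[-0.363,0.0734,-0.0085],"angular":[0,0,0.0934]},{"gripper":0.1,"translation":[-0.363,0.0734,-0.0085],"angular":[0,0,0.0934]}]}}

```text
time_s: 1.6
tool_pos: [0.5178, 0.0111, 0.2389]
ee_rot: [0.694, 0.72, 0.0, 0.0]
contact_force: [0.2, 1.2, -0.4]
finger_gap: 0.447
grasp_force: 0.0
```

Call:
{"api": "jog_arm", "payload": {"steps": [{"gripper":0.1,"translation":[-0.05,0.01,0]},{"gripper":0.1,"translation":[-0.05,0.01,0]}]}}

```text
schema error: expected keys gripper, translation, angular
```

```bash
python3 - <<'E'
from h import *
d=grab("wrist");s=read_state();print(s["tool_pos"],s["finger_gap"])
print(proj(d,[(.5616,-.091,.111),(.5586,.0073,.111)]))
plan([((.56,-.042,.24),quat(.03))])
cv2.imwrite("pics/w1.png",d["img"][:,:,::-1])
E
```

```text
[0.52008966 0.00476687 0.23904231] 0.44878133251167157
[[362.60239371 353.84876293]
 [368.35291559 237.79172315]]
[-0.0479, 0.0385, -0.0006] [0.0013, 0.0027, -0.0001]
```

View pics/w1.png

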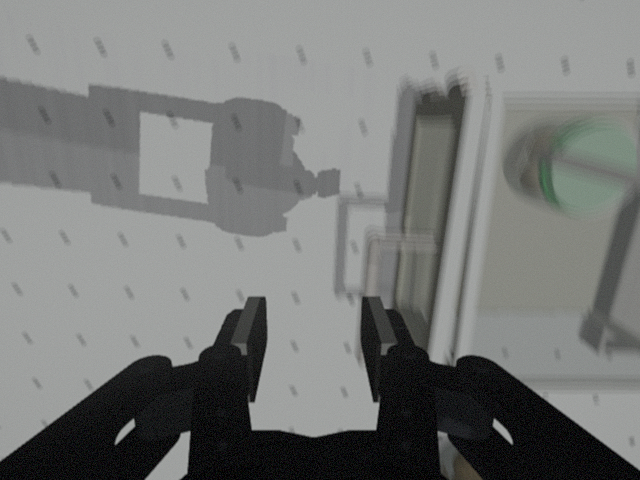

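The wrist view shows the bar's left end at about (372,237), within 4 px of its projection at (368,238). The handle position holds, so I'll go above it and descend.

Call:
{"api": "jog_arm", "payload": {"steps": [{"gripper":0.1,"translation":[-0.048,0.0395,0],"angular":[0,0,0]},{"gripper":0.1,"translation":[-0.048,0.0395,0],"angular":[0,0,0]},{"gripper":0.1,"translation":[-0.048,0.0395,0.06],"angular":[0,0,0]},{"gripper":0.1,"translation":[-0.048,0.0395,0.11],"angular":[0,0,0]},{"gripper":0.1,"translation":[-0.048,0.0395,0.147],"angular":[0,0,0]}]}}

```text
time_s: 2.28
tool_pos: [0.5569, -0.0324, 0.0891]
ee_rot: [0.694, 0.72, -0.001, -0.001]
contact_force: [-0.7, 0.4, 0.5]
finger_gap: 0.445
grasp_force: 0.0
```

Call:
{"api": "jog_arm", "payload": {"squeeze": 40, "steps": [{"gripper":0.1,"translation":[0,0,0],"angular":[0,0,0]},{"gripper":1,"translation":[0,0,0],"angular":[0,0,0]},{"gripper":1,"translation":[0,0,0],"angular":[0,0,0]},{"gripper":1,"translation":[0,0,0],"angular":[0,0,0]},{"gripper":1,"translation":[0,0,0],"angular":[0,0,0]}]}}

```text
time_s: 2.9
tool_pos: [0.56, -0.0332, 0.0934]
ee_rot: [0.694, 0.72, 0.002, 0.001]
contact_force: [3.6, 3.0, 5.5]
finger_gap: 0.126
grasp_force: 39.1
```

```bash
python3 - <<'E'
from h import *
s=read_state();print(s["tool_pos"],s["ee_rot"],s["finger_gap"],s["grasp_force"],s["contact_force"])
H=np.array([.617,.112]);p=s["tool_pos"];q=R.from_quat(s["ee_rot"])
w=[]
for a in np.arange(1,11)*.14:
    r=R.from_rotvec([0,0,-a]);v=np.r_[p[:2]-H,0];n=r.apply(v);w.append(((H[0]+n[0],H[1]+n[1],p[2]),r*q))
plan(w)
E
```

```text
[ 0.56000413 -0.03319919  0.09336783] [0.69447917 0.71950999 0.00154441 0.00129035] 0.12581507719729632 39.06350791454315 [3.58140522 2.96228947 5.50237642]
[0.0101, -0.0194, -0.0001] [-0.0, -0.0003, 0.0668]
[0.0227, -0.0371, -0.0001] [-0.0, -0.0005, 0.1337]
[0.0378, -0.0529, -0.0002] [-0.0001, -0.0008, 0.2005]
[0.0548, -0.0665, -0.0003] [-0.0001, -0.0011, 0.2674]
[0.0737, -0.0776, -0.0003] [-0.0001, -0.0013, 0.3342]
[0.0938, -0.0859, -0.0003] [-0.0001, -0.0016, 0.4011]
[0.115, -0.0913, -0.0003] [-0.0001, -0.0019, 0.4679]
[0.1366, -0.0938, -0.0003] [-0.0002, -0.0021, 0.5348]
[0.1585, -0.0931, -0.0003] [-0.0002, -0.0024, 0.6016]
[0.18, -0.0895, -0.0003] [-0.0002, -0.0027, 0.6684]
```

Call:
{"api": "jog_arm", "payload": {"steps": [{"gripper":1,"translation":[0.0101,-0.0194,0],"angular":[0,0,0.0668]},{"gripper":1,"translation":[0.0227,-0.0371,0],"angular":[0,0,0.1337]},{"gripper":1,"translation":[0.0378,-0.0529,0],"angular":[0,0,0.2005]},{"gripper":1,"translation":[0.0548,-0.0665,0],"angular":[0,0,0.2674]},{"gripper":1,"translation":[0.0737,-0.0776,0],"angular":[0,0,0.3342]}]}}

```text
time_s: 3.52
tool_pos: [0.4787, 0.0367, 0.0933]
ee_rot: [0.9, 0.436, 0.0, 0.002]
contact_force: [1.2, -1.2, 6.2]
finger_gap: 0.123
grasp_force: 40.0
```

```bash
python3 - <<'E'
from h import *
s=read_state();print(s["tool_pos"],s["finger_gap"],s["grasp_force"],s["contact_force"])
H=np.array([.617,.112]);p=s["tool_pos"];q=R.from_quat(s["ee_rot"]);print(np.linalg.norm(p[:2]-H), np.hypot(.057,.1452), q.as_matrix()[:,1])
p0=np.array([.560,-.0332]);w=[]
for a in np.arange(6,11)*.14:
    r=R.from_rotvec([0,0,-a]);v=np.r_[p0-H,0];n=r.apply(v);w.append(((H[0]+n[0],H[1]+n[1],.0934),r*quat(.0355)))
plan(w)
E
```

```text
[0.47873312 0.03671082 0.09331064] 0.12333840915688277 40.04370868206024 [ 1.1984872  -1.23268794  6.1856599 ]
0.157436303619 0.1559873071759366 [ 0.78484738 -0.61967994  0.00337003]
[0.0114, -0.0191, -0.0002] [0.0016, 0.0003, 0.065]
[0.024, -0.0369, -0.0002] [0.0017, 0.0002, 0.1319]
[0.039, -0.0528, -0.0003] [0.0017, 0.0001, 0.1987]
[0.056, -0.0664, -0.0004] [0.0017, -0.0, 0.2655]
[0.0748, -0.0776, -0.0004] [0.0017, -0.0001, 0.3324]
```

Following nicely. I'll continue the arc, then release and lift.

Call:
{"api": "jog_arm", "payload": {"steps": [{"gripper":1,"translation":[0.0114,-0.0191,0],"angular":[0,0,0.065]},{"gripper":1,"translation":[0.024,-0.0369,0],"angular":[0,0,0.132]},{"gripper":1,"translation":[0.039,-0.0528,0],"angular":[0,0,0.199]},{"gripper":1,"translation":[0.056,-0.0664,0],"angular":[0,0,0.2655]},{"gripper":1,"translation":[0.0748,-0.0776,0],"angular":[0,0,0.3324]}]}}

```text
time_s: 4.15
tool_pos: [0.4599, 0.1447, 0.0932]
ee_rot: [0.995, 0.103, -0.005, 0.0]
contact_force: [-15.8, 2.5, 18.2]
finger_gap: 0.126
grasp_force: 41.3
```

Call:
{"api": "jog_arm", "payload": {"steps": [{"gripper":1,"translation":[0,0,0],"angular":[0,0,0]},{"gripper":0.15,"translation":[0,0,0],"angular":[0,0,0]},{"gripper":0.15,"translation":[0,0,0],"angular":[0,0,0]},{"gripper":0.15,"translation":[0,0,0],"angular":[0,0,0]},{"gripper":0.15,"translation":[0,0,-0.05],"angular":[0,0,0]}]}}

```text
time_s: 4.78
tool_pos: [0.4597, 0.1432, 0.137]
ee_rot: [0.994, 0.105, -0.005, 0.0]
contact_force: [1.4, 0.6, 0.8]
finger_gap: 0.427
grasp_force: 0.0
```

Call:
{"api": "jog_arm", "payload": {"steps": [{"gripper":-1,"translation":[0,0,-0.06],"angular":[0,0,0]},{"gripper":-1,"translation":[0,0,-0.12],"angular":[0,0,0]},{"gripper":-1,"translation":[0,0,-0.16],"angular":[0,0,0]},{"gripper":-1,"translation":[0,0,-0.16],"angular":[0,0,0]}]}}

```text
time_s: 5.28
tool_pos: [0.4651, 0.1441, 0.3061]
ee_rot: [0.994, 0.105, 0.004, -0.0]
contact_force: [-0.2, 0.1, -0.1]
finger_gap: 0.999
grasp_force: 0.0
```

```bash
python3 - <<'E'
from h import *
s=read_state();print(s["tool_pos"],s["finger_gap"],s["time_s"],R.from_quat(s["ee_rot"]).as_matrix()[:,1])
plan([((.40,-.25,.25),quat(-1.42,.0,.15)),((.40,-.25,.25),quat(-1.42,.8,.15)),])
t=grab("top");cv2.imwrite("pics/t2.png",t["img"][:,:,::-1])
E
```

```text
[0.46506526 0.14411968 0.30612041] 0.9986722243174633 5.275 [ 2.08597126e-01 -9.78001313e-01  8.18494527e-04]
[-0.1463, 0.3718, 0.0553] [0.0003, -0.0038, 0.0283]
[-0.1463, 0.3718, 0.0553] [-0.0114, 0.378, 0.0269]
```

View pics/t2.png

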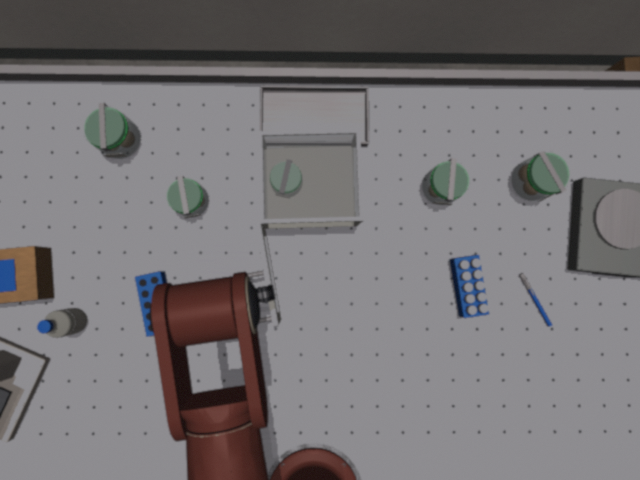

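The door stands open, its free edge at (277,320), about 82° from shut. Neither the jars nor the racks have moved. Next I'll go above the full rack.

```bash
python3 - <<'E'
from h import *
plan([((.43,-.36,.28),quat(-1.42))])
E
```

```text
[-0.1384, 0.4858, 0.0228] [0.0002, -0.0015, 0.0283]
```

Call:
{"api": "jog_arm", "payload": {"steps": [{"gripper":-1,"translation":[-0.1384,0.4858,0.02],"angular":[0,0,0.0283]},{"gripper":-1,"translation":[-0.1384,0.4858,0.02],"angular":[0,0,0.0283]},{"gripper":-1,"translation":[-0.1384,0.4858,0.02],"angular":[0,0,0.0283]},{"gripper":-1,"translation":[-0.1384,0.4858,0.02],"angular":[0,0,0.0283]},{"gripper":-1,"translation":[-0.1384,0.4858,0.02],"angular":[0,0,0.0283]}]}}

```text
time_s: 5.95
tool_pos: [0.4409, -0.169, 0.2863]
ee_rot: [0.997, 0.075, -0.001, -0.001]
contact_force: [0.4, -0.8, -0.5]
finger_gap: 1.001
grasp_force: 0.0
```

```bash
python3 - <<'E'
from h import *
plan([((.43,-.36,.28),quat(-1.42))])
E
```

```text
[-0.0395, 0.1872, 0.006] [-0.0011, 0.0014, 0.0001]
```

Call:
{"api": "jog_arm", "payload": {"steps": [{"gripper":-1,"translation":[-0.04,0.182,0.005],"angular":[0,0,0]},{"gripper":-1,"translation":[-0.04,0.182,0.005],"angular":[0,0,0]},{"gripper":-1,"translation":[-0.04,0.182,0.005],"angular":[0,0,0]},{"gripper":-1,"translation":[-0.04,0.182,0.005],"angular":[0,0,0]},{"gripper":-1,"translation":[-0.04,0.182,0.005],"angular":[0,0,0]}]}}

```text
time_s: 6.58
tool_pos: [0.4295, -0.3527, 0.2817]
ee_rot: [0.997, 0.075, -0.001, -0.002]
contact_force: [0.6, -0.5, 0.2]
finger_gap: 0.998
grasp_force: 0.0
```

```bash
python3 - <<'E'
from h import *
import pickle
d=grab("wrist");s=read_state();print(s["tool_pos"],s["dq"].max())
pickle.dump(d,open("w_a.pkl","wb"))
for r in rects(d,1500):
    print(r); print(plane(d,cv2.boxPoints(r),.045).round(4).tolist())
cv2.imwrite("pics/w2.png",d["img"][:,:,::-1])
plan([((.38,-.37,.20),quat(-1.42,.8,.15)),])
E
```

```text
[ 0.42988529 -0.35224306  0.28244944] 0.018131574344872437
((335.9999694824219, 144.99996948242188), (63.99999237060547, 147.99996948242188), 0.0)
[[0.41, -0.3451, 0.045], [0.5469, -0.3253, 0.045], [0.5556, -0.3828, 0.045], [0.4198, -0.4094, 0.045]]
[-0.0519, 0.0102, 0.0825] [-0.0016, 0.3826, -0.0]
```

View pics/w2.png

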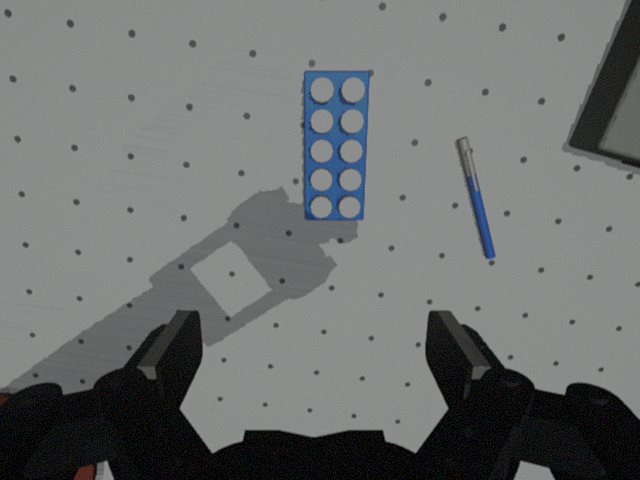

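The wrist view shows the full rack upright in the image, with corners at (305,71), (369,71), (364,219) and (305,219). It lines up with the tool. The fingers are clear and the pen to the right is out of the way.

```bash
python3 - <<'E'
from h import *
import pickle
w=pickle.load(open("w_a.pkl","rb"));t=grab("top")
for a,b in(((305,219),(462.1,317.6)),((369,71),(478.1,254.3)),((305,71),(452.3,258.6)),((364,219),(487.9,313.4))): print("corner",tri(w,a,t,b))
def caps(d,r,lo,ar):
    g=cv2.cvtColor(d["img"],cv2.COLOR_RGB2HSV);x,y,W,H=r
    m=cv2.inRange(g[y:y+H,x:x+W],(0,0,lo),(180,70,255));n,_,st,c=cv2.connectedComponentsWithStats(m)
    return [(c[i]+(x,y)) for i in range(1,n) if ar[0]<st[i,4]<ar[1]]
A=caps(w,(306,74,58,145),120,(150,900));B=caps(t,(452,255,36,62),110,(20,150));print(len(A),len(B))
for a in A:
    c=min(((tri(w,a,t,b),tuple(b)) for b in B),key=lambda k:abs(k[0][0][2]-.066)+k[0][1]);print(c[0][0].round(4),round(c[0][1],4))
plan([((.43,-.37,.17),quat(-1.42,.8,.15)),((.453,-.369,.12),quat(-1.42,.8,.15)),((.453,-.369,.011),quat(-1.42,.8,.15))])
E
```

```text
corner (array([ 0.40937873, -0.34583974,  0.03973307]), np.float64(0.0012956367756145602))
corner (array([ 0.55607805, -0.38389054,  0.04457519]), np.float64(0.0006097447953613761))
corner (array([ 0.54710585, -0.32571714,  0.03739858]), np.float64(0.0015820268102443517))
corner (array([ 0.41935111, -0.40515343,  0.04317495]), np.float64(0.00149308240249338))
10 7
[ 0.5325 -0.3436  0.0721] 0.0006
[ 0.5233 -0.3665  0.0329] 0.0347
[ 0.5071 -0.3475  0.0719] 0.0005
[ 0.4832 -0.367   0.0602] 0.0578
[ 0.4813 -0.3514  0.0717] 0.0001
[ 0.5079 -0.3749  0.0038] 0.0561
[ 0.4559 -0.3551  0.0723] 0.0002
[ 0.4833 -0.3667  0.0633] 0.0574
[ 0.4302 -0.3591  0.0717] 0.0005
[ 0.4409 -0.3789  0.0338] 0.0345
[-0.0028, 0.0179, 0.1131] [-0.0013, 0.3823, 0.0005]
[0.0201, 0.0205, 0.1631] [-0.0013, 0.3823, 0.0005]
[0.0202, 0.0207, 0.2721] [-0.0013, 0.3823, 0.0005]
```

Measured heights agree: the rack top is at about 0.043 and the caps at about 0.07. The yaw is 0.15 rad. Tilting over the rack now.

Call:
{"api": "jog_arm", "payload": {"steps": [{"gripper":-1,"translation":[-0.01,0.0179,0.06],"angular":[-0.0013,0.3823,0]},{"gripper":-1,"translation":[-0.01,0.0179,0.06],"angular":[-0.0013,0.3823,0]},{"gripper":-1,"translation":[-0.01,0.0179,0.06],"angular":[-0.0013,0.3823,0]},{"gripper":-1,"translation":[-0.003,0.0179,0.1131],"angular":[-0.0013,0.3823,0]},{"gripper":-1,"translation":[-0.003,0.0179,0.1131],"angular":[-0.0013,0.3823,0]}]}}

```text
time_s: 7.3
tool_pos: [0.4274, -0.3653, 0.1625]
ee_rot: [0.919, 0.067, 0.387, -0.034]
contact_force: [0.1, -0.1, -0.5]
finger_gap: 0.996
grasp_force: 0.0
```

Call:
{"api": "jog_arm", "payload": {"steps": [{"gripper":-1,"translation":[0,0,0],"angular":[0,0,0]},{"gripper":-1,"translation":[0,0,0],"angular":[0,0,0]}]}}

```text
time_s: 7.55
tool_pos: [0.431, -0.3718, 0.1731]
ee_rot: [0.918, 0.071, 0.389, -0.027]
contact_force: [0.1, 0.2, 0.2]
finger_gap: 0.999
grasp_force: 0.0
```

```bash
python3 - <<'E'
from h import *
s=read_state();print(s["tool_pos"],s["qpos"].round(3),R.from_quat(s["ee_rot"]).as_matrix().round(3))
q=quat(-1.42,.8,.15)
plan([((.453,-.369,.12),q),((.453,-.369,.06),q),((.453,-.369,.011),q)])
E
```

```text
[ 0.43097368 -0.37181508  0.1730873 ] [-1.206 -0.21   2.109  0.856  1.19  -0.104] [[ 0.687  0.151  0.71 ]
 [ 0.109 -0.988  0.104]
 [ 0.718  0.006 -0.696]]
[-0.0227, 0.0002, 0.0529] [0.0014, -0.0004, 0.0022]
[-0.0657, -0.0001, 0.0947] [0.0014, -0.0004, 0.0022]
[-0.1009, -0.0004, 0.1288] [0.0014, -0.0004, 0.0022]
```

Call:
{"api": "jog_arm", "payload": {"steps": [{"gripper":-1,"translation":[-0.0227,0,0.0529],"angular":[0,0,0]},{"gripper":-1,"translation":[-0.0457,0,0.0747],"angular":[0,0,0]},{"gripper":-1,"translation":[-0.0657,0,0.0947],"angular":[0,0,0]},{"gripper":-1,"translation":[-0.101,0,0.1288],"angular":[0,0,0]},{"gripper":-1,"translation":[-0.101,0,0.1288],"angular":[0,0,0]}]}}

```text
time_s: 8.18
tool_pos: [0.4518, -0.3662, 0.0064]
ee_rot: [0.919, 0.069, 0.388, -0.031]
contact_force: [0.2, -0.2, 0.3]
finger_gap: 1.0
grasp_force: 0.0
```

Call:
{"api": "jog_arm", "payload": {"squeeze": 50, "steps": [{"gripper":-1,"translation":[0,0,0],"angular":[0,0,0]},{"gripper":1,"translation":[0,0,0],"angular":[0,0,0]},{"gripper":1,"translation":[0,0,0],"angular":[0,0,0]},{"gripper":1,"translation":[0,0,0],"angular":[0,0,0]},{"gripper":1,"translation":[0,0,0],"angular":[0,0,0]}]}}

```text
time_s: 8.8
tool_pos: [0.4529, -0.3701, 0.0117]
ee_rot: [0.918, 0.07, 0.39, -0.027]
contact_force: [-1.8, 0.9, 8.1]
finger_gap: 0.694
grasp_force: 54.4
```

```bash
python3 - <<'E'
from h import *
s=read_state();print(s["tool_pos"],s["qpos"].round(3))
d=grab("side");cv2.imwrite("pics/s3.png",cv2.resize(d["img"][120:260,300:460],None,fx=3,fy=3)[:,:,::-1])
q=quat(-1.42,.8,.15)
p=s["tool_pos"];plan([(p+[0,0,.06],q),(p+[0,0,.10],q),((.40,-.21,.12),q)])
E
```

```text
[ 0.4528943  -0.37012892  0.01174808] [-1.162  0.119  2.126  1.022  0.952 -0.396]
[0.0432, 0.0003, -0.0416] [0.0018, -0.0017, 0.0017]
[0.072, 0.0006, -0.0694] [0.0018, -0.0017, 0.0017]
[0.0589, -0.1656, -0.0962] [0.0018, -0.0017, 0.0017]
```

View pics/s3.png

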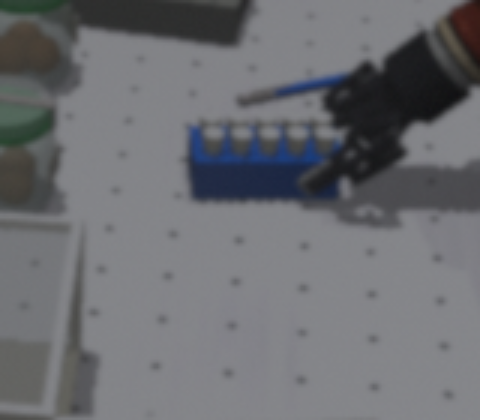

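The grip is good: gap 59 mm, fingers on the rack's rear part. Now I'll lift and carry it.

Call:
{"api": "jog_arm", "payload": {"squeeze": 80, "steps": [{"gripper":1,"translation":[0,0,0],"angular":[0,0,0]},{"gripper":1,"translation":[0.015,0,-0.0144],"angular":[0,0,0]},{"gripper":1,"translation":[0.036,0,-0.0347],"angular":[0,0,0]},{"gripper":1,"translation":[0.058,0,-0.056],"angular":[0,0,0]},{"gripper":1,"translation":[0.072,0,-0.0694],"angular":[0,0,0]}]}}

```text
time_s: 9.48
tool_pos: [0.4521, -0.3687, 0.1107]
ee_rot: [0.918, 0.07, 0.389, -0.027]
contact_force: [0.5, -0.8, -1.7]
finger_gap: 0.694
grasp_force: 86.2
```

```bash
python3 - <<'E'
from h import *
s=read_state();print(s["tool_pos"],s["qpos"].round(3),s["finger_gap"])
q=quat(-1.42,.8,.15);q2=quat(-1.536,.8,.035)
plan([((.40,-.25,.12),q),((.40,-.15,.11),q2),((.41,-.038,.09),q2)])
E
```

```text
[ 0.45206864 -0.36868273  0.1107405 ] [-1.161 -0.088  2.121  0.908  1.072 -0.187] 0.6938637476480749
[-0.0164, -0.1251, -0.0311] [0.0016, -0.0001, 0.0016]
[-0.0127, -0.224, -0.0137] [-0.0378, -0.0002, 0.0403]
[-0.0081, -0.3334, 0.0189] [-0.0378, -0.0002, 0.0403]
```

Call:
{"api": "jog_arm", "payload": {"steps": [{"gripper":1,"translation":[-0.007,-0.045,-0.011],"angular":[0,0,0]},{"gripper":1,"translation":[-0.0164,-0.1,-0.028],"angular":[0,0,0]},{"gripper":1,"translation":[-0.015,-0.15,-0.024],"angular":[-0.015,0,0.016]},{"gripper":1,"translation":[-0.013,-0.2,-0.016],"angular":[-0.03,0,0.032]},{"gripper":1,"translation":[-0.0127,-0.24,-0.011],"angular":[-0.0378,0,0.0403]}]}}

```text
time_s: 10.1
tool_pos: [0.4267, -0.1531, 0.1208]
ee_rot: [0.923, 0.019, 0.385, -0.01]
contact_force: [-0.3, 0.1, -2.9]
finger_gap: 0.691
grasp_force: 92.7
```

```bash
python3 - <<'E'
from h import *
s=read_state();print(s["tool_pos"],s["qpos"].round(3),s["finger_gap"])
q2=quat(-1.536,.8,.035)
plan([((.41,-.05,.09),q2),((.42,-.038,.06),q2),((.45,-.038,.034),q2)])
E
```

```text
[ 0.42672902 -0.15308472  0.12078671] [-0.886 -0.81   2.58   0.755  0.982  0.336] 0.6910149269787562
[-0.0308, -0.1036, 0.0131] [-0.0036, 0.0047, 0.0016]
[-0.0447, -0.1151, 0.0417] [-0.0036, 0.0047, 0.0016]
[-0.0421, -0.1137, 0.0813] [-0.0036, 0.0047, 0.0016]
```

Joint 3 is at its limit because the tool is too close to the base, so I'll go farther out in x.

```bash
python3 - <<'E'
from h import *
q2=quat(-1.536,.8,.035)
plan([((.46,-.14,.12),q2),((.485,-.10,.11),q2),((.49,-.06,.10),q2),((.49,-.038,.08),q2),((.49,-.038,.06),q2)])
E
```

```text
[0.0232, -0.0117, 0.0246] [-0.0036, 0.0047, 0.0016]
[0.0348, -0.0505, 0.0507] [-0.0036, 0.0047, 0.0016]
[0.0323, -0.0902, 0.0625] [-0.0036, 0.0047, 0.0016]
[0.0187, -0.1122, 0.0773] [-0.0036, 0.0047, 0.0016]
[0.0045, -0.1121, 0.0914] [-0.0036, 0.0047, 0.0016]
```

Call:
{"api": "jog_arm", "payload": {"steps": [{"gripper":1,"translation":[0.0232,-0.0117,0.0246],"angular":[-0.0036,0.004,0.0016]},{"gripper":1,"translation":[0.0348,-0.0505,0.0507],"angular":[-0.0036,0.004,0.0016]},{"gripper":1,"translation":[0.0323,-0.0902,0.0625],"angular":[-0.0036,0.004,0.0016]},{"gripper":1,"translation":[0.0187,-0.1122,0.0773],"angular":[-0.0036,0.004,0.0016]},{"gripper":1,"translation":[0.0045,-0.1121,0.0914],"angular":[-0.0036,0.004,0.0016]}]}}

```text
time_s: 10.72
tool_pos: [0.487, -0.0332, 0.0541]
ee_rot: [0.922, 0.017, 0.385, -0.012]
contact_force: [-0.3, -0.2, -2.5]
finger_gap: 0.693
grasp_force: 92.7
```

Call:
{"api": "jog_arm", "payload": {"steps": [{"gripper":1,"translation":[0,0,0],"angular":[0,0,0]},{"gripper":1,"translation":[0,0,0],"angular":[0,0,0]}]}}

```text
time_s: 10.98
tool_pos: [0.4879, -0.0361, 0.0557]
ee_rot: [0.922, 0.015, 0.386, -0.011]
contact_force: [0.3, -0.3, -2.0]
finger_gap: 0.694
grasp_force: 92.7
```

```bash
python3 - <<'E'
from h import *
s=read_state();print(s["tool_pos"],s["qpos"].round(3),s["finger_gap"])
q2=quat(-1.536,.8,.035)
plan([((.49,-.038,.036),q2),((.55,-.041,.034),q2),((.60,-.039,.031),q2),((.6445,-.0376,.031),q2),((.6445,-.0376,.0177),q2)])
for n in("top","side"):
    d=grab(n); r=[r for r in rects(d,150)]
    for x in r: print(n,np.round(x[0],1),np.round(x[1],1))
    if n=="top": a=cv2.resize(d["img"][120:380,240:400],None,fx=2.3,fy=2.3)
    else: b=cv2.resize(d["img"][160:320,210:420],None,fx=2,fy=2)
o=np.zeros((598,800,3),np.uint8);o[:598,:368]=a;o[:320,370:790]=b
cv2.imwrite("pics/c4.png",o[:,:,::-1])
E
```

```text
[ 0.48793013 -0.03609501  0.05571303] [-0.412 -0.564  2.575  0.715  0.501  0.601] 0.6942537480215393
[-0.0126, 0.0022, 0.0152] [-0.0036, 0.0034, -0.0027]
[0.028, 0.0074, 0.0593] [-0.0036, 0.0034, -0.0027]
[0.061, 0.0072, 0.097] [-0.0036, 0.0034, -0.0027]
[0.0922, 0.0074, 0.1287] [-0.0036, 0.0034, -0.0027]
[0.0827, 0.0076, 0.1381] [-0.0036, 0.0034, -0.0027]
top [154.8 303.3] [60.5 28.7]
top [  7.5 275.5] [31. 15.]
top [329.4 270.1] [61.6 28. ]
side [397.6 411. ] [42. 82.]
side [369.4 238.8] [61.  29.2]
```

View pics/c4.png

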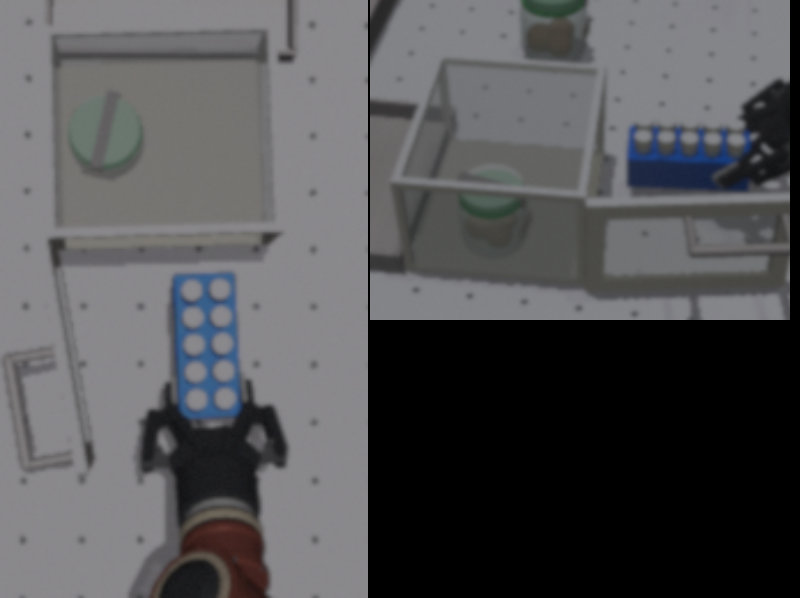

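The rack hangs level in front of the opening: crop corners run (175,275)-(240,415), and the cabinet's right post is at (278,233). It clears the door panel (60-90) and the jar. Now I'll insert it.

Call:
{"api": "jog_arm", "payload": {"steps": [{"gripper":1,"translation":[0.025,0.004,0.03],"angular":[-0.0036,0.0034,-0.0027]},{"gripper":1,"translation":[0.0285,0.005,0.0593],"angular":[-0.0036,0.0034,-0.0027]},{"gripper":1,"translation":[0.045,0.004,0.078],"angular":[-0.0036,0.0034,-0.0027]},{"gripper":1,"translation":[0.061,0.004,0.097],"angular":[-0.0036,0.0034,-0.0027]},{"gripper":1,"translation":[0.061,0.004,0.097],"angular":[-0.0036,0.0034,-0.0027]}]}}

```text
time_s: 11.7
tool_pos: [0.6019, -0.0362, 0.0319]
ee_rot: [0.921, 0.016, 0.39, -0.007]
contact_force: [0.4, -1.1, -2.6]
finger_gap: 0.692
grasp_force: 92.7
```

```bash
python3 - <<'E'
from h import *
s=read_state();print(s["tool_pos"],s["qpos"].round(3),s["finger_gap"],s["contact_force"])
q2=quat(-1.536,.8,.035)
plan([((.62,-.037,.031),q2),((.64,-.0365,.031),q2),((.64,-.0365,.022),q2),((.64,-.0365,.0165),q2)])
E
```

```text
[ 0.60192513 -0.03616253  0.03193248] [-0.292 -0.095  2.294  0.958  0.286  0.4  ] 0.6922800748058394 [ 0.36623433 -1.1443655  -2.63365566]
[0.0119, 0.0015, 0.0136] [0.0, -0.0008, 0.0002]
[0.0258, 0.0017, 0.028] [0.0, -0.0008, 0.0002]
[0.0193, 0.0017, 0.0342] [0.0, -0.0008, 0.0002]
[0.0154, 0.0017, 0.0381] [0.0, -0.0008, 0.0002]
```

Call:
{"api": "jog_arm", "payload": {"steps": [{"gripper":1,"translation":[0.0119,0.0015,0.0136],"angular":[0,0,0]},{"gripper":1,"translation":[0.0258,0.0017,0.028],"angular":[0,0,0]},{"gripper":1,"translation":[0.0193,0.0017,0.0342],"angular":[0,0,0]},{"gripper":1,"translation":[0.0154,0.0017,0.0381],"angular":[0,0,0]},{"gripper":1,"translation":[0.0154,0.0017,0.0381],"angular":[0,0,0]}]}}

```text
time_s: 12.32
tool_pos: [0.6396, -0.0367, 0.0179]
ee_rot: [0.92, 0.016, 0.391, -0.007]
contact_force: [2.2, 0.7, 3.3]
finger_gap: 0.691
grasp_force: 93.2
```

```bash
python3 - <<'E'
from h import *
s=read_state();print(s["tool_pos"],s["qpos"].round(3),s["finger_gap"],s["contact_force"])
d=grab("side");cv2.imwrite("pics/s5.png",cv2.resize(d["img"][160:320,210:420],None,fx=3,fy=3)[:,:,::-1])
E
```

```text
[ 0.63964535 -0.0367238   0.01794799] [-0.268  0.033  2.204  1.061  0.248  0.31 ] 0.6909398938476139 [2.15350848 0.71137325 3.32671106]
```

View pics/s5.png

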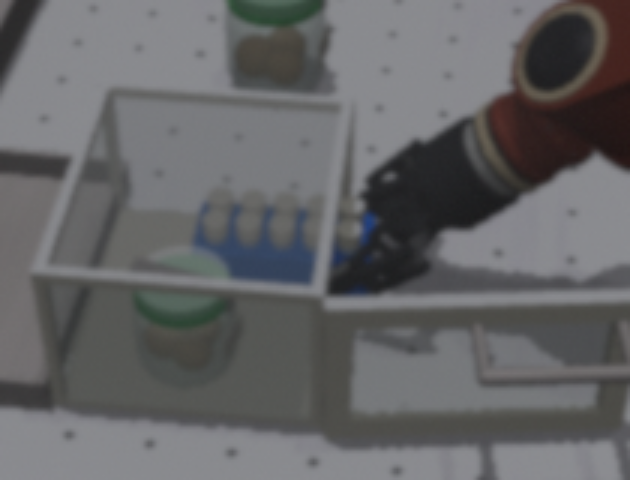

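The rack is standing on the cabinet floor with its rear end still in the opening, around crop (370,220). Force at the wrist confirms floor contact, so I'll release and back off.

Call:
{"api": "jog_arm", "payload": {"steps": [{"gripper":-0.65,"translation":[0,0,0],"angular":[0,0,0]},{"gripper":-0.65,"translation":[0,0,0],"angular":[0,0,0]},{"gripper":-0.65,"translation":[0,0,0],"angular":[0,0,0]},{"gripper":-0.65,"translation":[-0.023,0,-0.03],"angular":[0,0,0]},{"gripper":-0.65,"translation":[-0.05,0,-0.06],"angular":[0,0,0]}]}}

```text
time_s: 13.0
tool_pos: [0.5592, -0.0384, 0.0205]
ee_rot: [0.921, 0.016, 0.389, -0.007]
contact_force: [0.0, 0.1, -0.6]
finger_gap: 0.83
grasp_force: 0.0
```

Call:
{"api": "jog_arm", "payload": {"steps": [{"gripper":-0.65,"translation":[-0.027,0,-0.029],"angular":[0,0,0]},{"gripper":1,"translation":[-0.027,0,-0.029],"angular":[0,0,0]},{"gripper":1,"translation":[-0.027,0,-0.029],"angular":[0,0,0]},{"gripper":1,"translation":[-0.027,0,-0.029],"angular":[0,0,0]},{"gripper":1,"translation":[-0.027,0,-0.029],"angular":[0,0,0]}]}}

```text
time_s: 13.62
tool_pos: [0.5211, -0.0399, 0.0217]
ee_rot: [0.921, 0.016, 0.389, -0.007]
contact_force: [0.1, 0.1, -0.7]
finger_gap: 0.002
grasp_force: 0.0
```

```bash
python3 - <<'E'
from h import *
s=read_state();print(s["tool_pos"],s["qpos"].round(3),s["finger_gap"],s["contact_force"])
t=grab("top")
for r in rects(t,300):
    b=cv2.boxPoints(r)
    if 290<r[0][0]<380: print(r,plane(t,b,.051).round(4).tolist(),plane(t,[r[0]],.051))
q2=quat(-1.536,.8,.035)
plan([((.58,-.037,.03),q2),((.60,-.037,.028),q2),((.645,-.0355,.028),q2)])
E
```

```text
[ 0.5211023  -0.03989698  0.02174303] [-0.377 -0.309  2.489  0.973  0.356  0.332] 0.0020723483681156863 [ 0.09682135  0.1002355  -0.66518786]
[0.0473, -0.0007, 0.0365] [-0.0005, 0.0005, 0.0002]
[0.0598, 0.0, 0.0522] [-0.0005, 0.0005, 0.0002]
[0.0912, 0.0001, 0.0845] [-0.0005, 0.0005, 0.0002]
```

Call:
{"api": "jog_arm", "payload": {"steps": [{"gripper":1,"translation":[0.03,0,0.022],"angular":[0,0,0]},{"gripper":1,"translation":[0.0473,0.0005,0.0365],"angular":[0,0,0]},{"gripper":1,"translation":[0.057,0.001,0.049],"angular":[0,0,0]},{"gripper":1,"translation":[0.065,0.001,0.0575],"angular":[0,0,0]},{"gripper":1,"translation":[0.072,0.001,0.065],"angular":[0,0,0]}]}}

```text
time_s: 14.3
tool_pos: [0.6174, -0.0372, 0.0274]
ee_rot: [0.921, 0.016, 0.389, -0.007]
contact_force: [-1.5, -0.4, 1.5]
finger_gap: -0.001
grasp_force: 0.9
```

Call:
{"api": "jog_arm", "payload": {"steps": [{"gripper":1,"translation":[0.006,0,0.006],"angular":[0,0,0]},{"gripper":1,"translation":[0.012,0,0.012],"angular":[0,0,0]},{"gripper":1,"translation":[0.017,0,0.017],"angular":[0,0,0]},{"gripper":1,"translation":[0.017,0,0.017],"angular":[0,0,0]},{"gripper":1,"translation":[-0.01,0,-0.01],"angular":[0,0,0]}]}}

```text
time_s: 14.92
tool_pos: [0.6049, -0.0385, 0.0294]
ee_rot: [0.921, 0.017, 0.39, -0.007]
contact_force: [-0.3, -0.3, 0.5]
finger_gap: 0.001
grasp_force: 0.0
```

Call:
{"api": "jog_arm", "payload": {"steps": [{"gripper":1,"translation":[-0.03,0,-0.03],"angular":[0,0,0]},{"gripper":1,"translation":[-0.06,0,-0.065],"angular":[0,0,0]},{"gripper":1,"translation":[-0.07,0,-0.09],"angular":[0,0,0]},{"gripper":1,"translation":[-0.06,0,-0.11],"angular":[0,0,0]},{"gripper":1,"translation":[-0.06,0,-0.11],"angular":[0,0,0]}]}}

```text
time_s: 15.55
tool_pos: [0.4868, -0.0438, 0.0649]
ee_rot: [0.92, 0.017, 0.391, -0.006]
contact_force: [-1.2, -0.8, -0.0]
finger_gap: 0.0
grasp_force: 0.0
```

```bash
python3 - <<'E'
from h import *
s=read_state();print(s["tool_pos"],s["qpos"].round(3),s["contact_force"])
t=grab("top");d=grab("side")
a=cv2.resize(t["img"][120:340,240:390],None,fx=2.65,fy=2.65,interpolation=2);b=cv2.resize(d["img"][160:320,210:410],None,fx=2,fy=2,interpolation=2)
o=np.zeros((583,800,3),np.uint8);o[:,:397]=a[:583,:397];o[:320,400:800]=b
cv2.imwrite("pics/c6.png",o[:,:,::-1])
E
```

```text
[ 0.48677137 -0.04382935  0.06494786] [-0.433 -0.6    2.581  0.706  0.522  0.595] [-1.18107885 -0.83933676 -0.02368911]
```

View pics/c6.png

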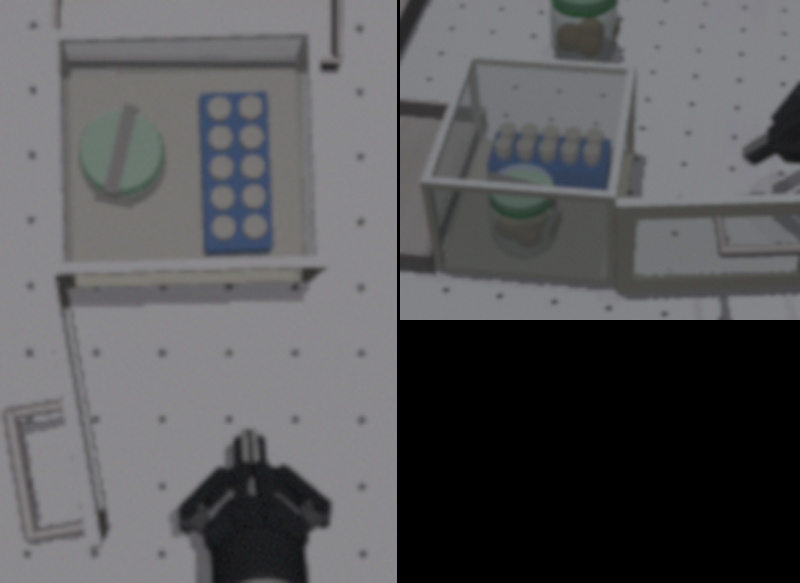

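The rack stands upright inside beside the jar, crop corners (200,93)-(270,250). The front sill is at about y=275-283, so the rack is behind the front plane. Next: check the numbers, then lift clear and un-tilt.

```bash
python3 - <<'E'
from h import *
t=grab("top");T=lambda x,y:(240+x/2.65,120+y/2.65)
P=plane(t,[T(200,93),T(268,92),T(270,250),T(203,253)],.051);print(P.round(4),P.mean(0),"jar",plane(t,T(122,152),.091))
plan([((.46,-.04,.25),quat(-1.536,.4,.035)),((.46,-.0,.32),quat(-1.36)),((.4605,.1435,.32),quat(-1.36))])
print("bar",plane(t,[T(12,412),T(35,540)],.112))
E
```

```text
[[ 0.7858 -0.0047  0.051 ]
 [ 0.7871 -0.0646  0.051 ]
 [ 0.6473 -0.0663  0.051 ]
 [ 0.6443 -0.0078  0.051 ]] [ 0.71611782 -0.03583856  0.051     ] jar [[0.7253653  0.06189547 0.091     ]]
[0.1187, -0.0034, -0.1503] [-0.0011, -0.189, 0.0001]
[0.1697, -0.0435, -0.1982] [0.0324, -0.3791, -0.0793]
[0.1735, -0.1869, -0.1939] [0.0324, -0.3791, -0.0793]
bar [[0.50578576 0.14934753 0.112     ]
 [0.40211183 0.12931645 0.112     ]]
```

Call:
{"api": "jog_arm", "payload": {"steps": [{"gripper":1,"translation":[0.05,-0.0034,-0.03],"angular":[0,-0.06,0]},{"gripper":1,"translation":[0.1,-0.0034,-0.11],"angular":[0,-0.14,0]},{"gripper":0.12,"translation":[0.13,-0.0034,-0.17],"angular":[0,-0.22,0]},{"gripper":0.12,"translation":[0.16,-0.02,-0.19],"angular":[0.02,-0.3,-0.05]},{"gripper":0.12,"translation":[0.1697,-0.0435,-0.1982],"angular":[0.0324,-0.3791,-0.0793]}]}}

```text
time_s: 16.32
tool_pos: [0.461, -0.0002, 0.3236]
ee_rot: [0.995, 0.103, 0.006, 0.0]
contact_force: [0.5, -0.1, 0.5]
finger_gap: 0.439
grasp_force: 0.0
```

```bash
python3 - <<'E'
from h import *
s=read_state();print(s["tool_pos"],s["qpos"].round(3))
plan([((.4605,.142,.30),quat(-1.37))])
E
```

```text
[ 4.61009861e-01 -2.05237356e-04  3.23649795e-01] [-0.163 -0.397  1.858  0.002  1.67   1.201]
[0.0284, -0.1393, 0.0237] [0.001, -0.0055, 0.0027]
```

Call:
{"api": "jog_arm", "payload": {"steps": [{"gripper":0.12,"translation":[0.0284,-0.1393,0.02],"angular":[0.001,-0.0055,0.0027]},{"gripper":0.12,"translation":[0.0284,-0.1393,0.02],"angular":[0.001,-0.0055,0.0027]},{"gripper":0.12,"translation":[0.0284,-0.1393,0.02],"angular":[0.001,-0.0055,0.0027]},{"gripper":0.12,"translation":[0.0284,-0.1393,0.02],"angular":[0.001,-0.0055,0.0027]},{"gripper":0.12,"translation":[0.0284,-0.1393,0.02],"angular":[0.001,-0.0055,0.0027]}]}}

```text
time_s: 16.95
tool_pos: [0.46, 0.1415, 0.3001]
ee_rot: [0.995, 0.099, 0.001, -0.0]
contact_force: [-0.0, 0.7, -0.5]
finger_gap: 0.438
grasp_force: 0.0
```

```bash
python3 - <<'E'
from h import *
s=read_state();print(s["tool_pos"],s["qpos"].round(3))
q=quat(-1.37)
plan([((.4605,.142,.20),q),((.4605,.142,.0934),q)])
E
```

```text
[0.45997195 0.14147535 0.30014652] [ 0.144 -0.332  1.847  0.     1.626  1.515]
[0.0005, -0.0004, 0.1001] [0.0, -0.0006, -0.0007]
[0.0004, -0.0004, 0.2067] [0.0, -0.0006, -0.0007]
```

Call:
{"api": "jog_arm", "payload": {"steps": [{"gripper":0.12,"translation":[0,0,0.06],"angular":[0,0,0]},{"gripper":0.12,"translation":[0,0,0.12],"angular":[0,0,0]},{"gripper":0.12,"translation":[0,0,0.16],"angular":[0,0,0]},{"gripper":0.12,"translation":[0,0,0.206],"angular":[0,0,0]},{"gripper":0.12,"translation":[0,0,0.206],"angular":[0,0,0]}]}}

```text
time_s: 17.58
tool_pos: [0.4595, 0.1405, 0.0929]
ee_rot: [0.995, 0.099, -0.0, 0.0]
contact_force: [0.1, -0.3, -0.1]
finger_gap: 0.442
grasp_force: 0.0
```

Call:
{"api": "jog_arm", "payload": {"squeeze": 40, "steps": [{"gripper":1,"translation":[0,0,0],"angular":[0,0,0]},{"gripper":1,"translation":[0,0,0],"angular":[0,0,0]},{"gripper":1,"translation":[0,0,0],"angular":[0,0,0]},{"gripper":1,"translation":[0,0,0],"angular":[0,0,0]}]}}

```text
time_s: 18.08
tool_pos: [0.4612, 0.142, 0.0964]
ee_rot: [0.995, 0.099, 0.002, -0.0]
contact_force: [-1.0, -0.3, 3.6]
finger_gap: 0.125
grasp_force: 39.1
```

```bash
cat >> h.py <<'E'
def arc(angles,H=(.617,.112)):
    s=read_state();H=np.array(H);p=s["tool_pos"];q=R.from_quat(s["ee_rot"]);w=[]
    print(p,s["finger_gap"],s["grasp_force"],s["contact_force"],"r",np.linalg.norm(p[:2]-H),"ang",np.arctan2(*(p[:2]-H)[::-1]),"y",np.arctan2(*q.as_matrix()[:2,1][::-1]))
    for a in angles:
        r=R.from_rotvec([0,0,-a]);n=r.apply(np.r_[p[:2]-H,0]);w.append(((H[0]+n[0],H[1]+n[1],p[2]),r*q))
    plan(w,s)
E
python3 - <<'E'
from h import *
arc(-.14*np.arange(1,6))
E
```

```text
[0.46117505 0.14203723 0.09636937] 0.12470296310909602 39.11419987678528 [-1.02861264 -0.34151776  3.63180622] r 0.1586935755756786 ang 2.9511656467141405 y -1.3714976990338268
[-0.007, 0.0211, -0.0] [0.0003, 0.0, -0.0668]
[-0.0109, 0.0429, -0.0] [0.0007, 0.0001, -0.1337]
[-0.0118, 0.0651, -0.0] [0.001, 0.0001, -0.2005]
[-0.0096, 0.0872, -0.0] [0.0013, 0.0001, -0.2674]
[-0.0043, 0.1087, 0.0] [0.0016, 0.0001, -0.3342]
```

Call:
{"api": "jog_arm", "payload": {"steps": [{"gripper":1,"translation":[-0.007,0.0211,0],"angular":[0,0,-0.0668]},{"gripper":1,"translation":[-0.0109,0.0429,0],"angular":[0,0,-0.1337]},{"gripper":1,"translation":[-0.0118,0.0651,0],"angular":[0,0,-0.2005]},{"gripper":1,"translation":[-0.0096,0.0872,0],"angular":[0,0,-0.2674]},{"gripper":1,"translation":[-0.0043,0.1087,0],"angular":[0,0,-0.3342]}]}}

```text
time_s: 18.7
tool_pos: [0.4814, 0.0355, 0.0965]
ee_rot: [0.9, 0.436, 0.007, 0.001]
contact_force: [15.1, 10.1, -9.2]
finger_gap: 0.125
grasp_force: 38.9
```

```bash
python3 - <<'E'
from h import *
arc(-.13*np.arange(1,6))
E
```

```text
[0.48139528 0.0354573  0.09645249] 0.12540794037098477 38.90294909477234 [15.13756292 10.09140348 -9.1897358 ] r 0.15571584272881914 ang -2.6277196763133417 y -0.6679845737156471
[-0.0064, 0.0192, 0.0001] [0.0007, 0.0005, -0.0621]
[-0.0103, 0.039, 0.0002] [0.0015, 0.001, -0.1241]
[-0.0116, 0.0592, 0.0003] [0.0022, 0.0015, -0.1862]
[-0.0103, 0.0794, 0.0005] [0.003, 0.0019, -0.2483]
[-0.0064, 0.0992, 0.0007] [0.0037, 0.0024, -0.3103]
```

Call:
{"api": "jog_arm", "payload": {"steps": [{"gripper":1,"translation":[-0.0064,0.0192,0],"angular":[0,0,-0.0621]},{"gripper":1,"translation":[-0.0103,0.039,0],"angular":[0,0,-0.1241]},{"gripper":1,"translation":[-0.0116,0.0592,0],"angular":[0,0,-0.1862]},{"gripper":1,"translation":[-0.0103,0.0794,0],"angular":[0,0,-0.2483]},{"gripper":1,"translation":[-0.0064,0.0992,0],"angular":[0,0,-0.3103]}]}}

```text
time_s: 19.32
tool_pos: [0.5546, -0.0293, 0.0964]
ee_rot: [0.714, 0.7, 0.006, 0.001]
contact_force: [8.5, 13.0, -0.7]
finger_gap: 0.12
grasp_force: 40.8
```

```bash
python3 - <<'E'
from h import *
arc(-.03*np.arange(1,5))
E
```

```text
[ 0.55460301 -0.02926581  0.09640638] 0.12041167761718295 40.84329664707184 [ 8.47361266 13.00368048 -0.70796277] r 0.15443255216831217 ang -1.9867259008948568 y -0.019363283326681538
[-0.0017, 0.0043, 0.0] [0.0001, 0.0001, -0.0143]
[-0.0033, 0.0086, 0.0001] [0.0002, 0.0003, -0.0286]
[-0.0048, 0.013, 0.0001] [0.0003, 0.0004, -0.043]
[-0.0061, 0.0175, 0.0001] [0.0005, 0.0006, -0.0573]
```

Call:
{"api": "jog_arm", "payload": {"steps": [{"gripper":1,"translation":[-0.0017,0.0043,0],"angular":[0,0,-0.0143]},{"gripper":1,"translation":[-0.0033,0.0086,0],"angular":[0,0,-0.0286]},{"gripper":1,"translation":[-0.004,0.0108,0],"angular":[0,0,-0.036]},{"gripper":1,"translation":[-0.004,0.0108,0],"angular":[0,0,-0.036]}]}}

```text
time_s: 19.82
tool_pos: [0.5649, -0.0333, 0.0964]
ee_rot: [0.688, 0.725, 0.006, 0.001]
contact_force: [6.7, 9.5, -1.7]
finger_gap: 0.123
grasp_force: 41.6
```

```bash
python3 - <<'E'
from h import *
arc([-.03])
t=grab("top")
cv2.imwrite("pics/t7.png",cv2.resize(t["img"][120:280,240:400],None,fx=3.6,fy=3.6,interpolation=2)[:,:,::-1])
E
```

```text
[ 0.56486235 -0.03330344  0.09642353] 0.1227432905215175 41.60030007362366 [ 6.68930837  9.48171432 -1.71315062] r 0.15437430244431738 ang -1.9153060960708903 y 0.052289864243650085
[-0.0017, 0.0043, 0.0] [0.0001, 0.0001, -0.0143]
```

Not against the stop yet. I'll press on in small steps.

Call:
{"api": "jog_arm", "payload": {"steps": [{"gripper":1,"translation":[-0.0005,0.003,0],"angular":[0,0,-0.01]},{"gripper":1,"translation":[-0.001,0.006,0],"angular":[0,0,-0.018]},{"gripper":1,"translation":[-0.001,0.006,0],"angular":[0,0,-0.018]}]}}

```text
time_s: 20.25
tool_pos: [0.5661, -0.0337, 0.0963]
ee_rot: [0.675, 0.738, 0.002, -0.004]
contact_force: [-12.1, 10.2, 11.3]
finger_gap: 0.119
grasp_force: 47.0
```

```bash
python3 - <<'E'
from h import *
arc([-.03])
E
```

```text
[ 0.56612248 -0.03371164  0.09630636] 0.11921615124862693 47.04093933105469 [-12.0935457   10.24130022  11.33197228] r 0.15433859781756584 ang -1.9067277845173218 y 0.08952734278073471
[-0.0018, 0.0042, -0.0] [0.0001, -0.0, -0.0143]
```

Fx is −12 N with x no longer advancing, so the door is on its stop. Release and lift.

Call:
{"api": "jog_arm", "payload": {"steps": [{"gripper":0.25,"translation":[0,0,0],"angular":[0,0,0]},{"gripper":0.25,"translation":[0,0,0],"angular":[0,0,0]},{"gripper":0.25,"translation":[0,0,0],"angular":[0,0,0]},{"gripper":0.25,"translation":[0,0,-0.05],"angular":[0,0,0]},{"gripper":0.25,"translation":[0,0,-0.1],"angular":[0,0,0]}]}}

```text
time_s: 20.88
tool_pos: [0.5675, -0.0371, 0.1959]
ee_rot: [0.674, 0.739, 0.001, 0.0]
contact_force: [0.6, -1.0, 0.7]
finger_gap: 0.377
grasp_force: 0.0
```

Call:
{"api": "jog_arm", "payload": {"steps": [{"gripper":0.25,"translation":[0,-0.06,-0.04],"angular":[0,0,0]},{"gripper":0.25,"translation":[0,-0.12,-0.06],"angular":[0,0,0]},{"gripper":0.25,"translation":[0,-0.15,-0.06],"angular":[0,0,0]},{"gripper":0.25,"translation":[0,-0.15,-0.06],"angular":[0,0,0]}]}}

```text
time_s: 21.38
tool_pos: [0.4175, -0.0511, 0.2561]
ee_rot: [0.675, 0.738, 0.002, 0.003]
contact_force: [-0.1, 0.4, -0.7]
finger_gap: 0.378
grasp_force: 0.0
```

```bash
python3 - <<'E'
from h import *
s=read_state();print(s["tool_pos"],s["time_s"],s["contact_force"])
t=grab("top");d=grab("side")
a=cv2.resize(t["img"][120:280,240:390],None,fx=2.65,fy=2.65,interpolation=2);b=cv2.resize(d["img"][160:320,210:410],None,fx=2,fy=2,interpolation=2)
o=np.zeros((424,800,3),np.uint8);o[:,:397]=a[:424,:397];o[:320,400:800]=b
cv2.imwrite("pics/c8.png",o[:,:,::-1])
E
```

```text
[ 0.41747609 -0.05112209  0.25607956] 21.375 [-0.05539814  0.41490312 -0.74524856]
```

View pics/c8.png

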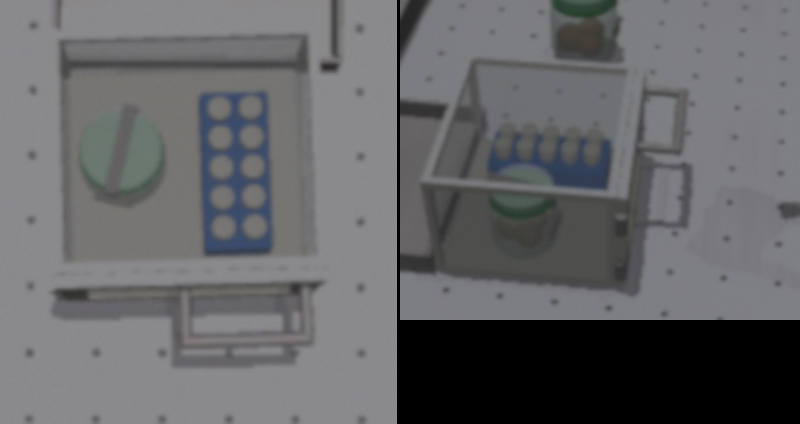

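The door lies flush along the whole front, with no wedge left between it and the cabinet (crop y 262-290). The rack is upright inside beside the unmoved jar. Handing in.

```bash
python3 -c "
from workcell import *
print(sign_off())"
```

```text
the job is handed in; nothing more can be done
None
```

I opened the door, stood the filled rack upright in the cabinet beside the jar, shut the door against its stop and handed the job in at about 21 s; the hand-in gave no verdict.

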